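# Try the turned sleeves on the plug gauge and sort them

## Robot

A 6-joint arm with a two-finger parallel gripper is mounted at the origin on the work surface. World frame = base frame: x ahead of the robot, y to its left, z up, the work surface at z = 0. Lengths are in m, angles in degrees, forces in N, time in s.
With the tool pointing down it reaches from about 0.4 to 0.825 m from the base axis. Payload 7 kg.
Tool frame: the origin (TCP) lies midway between the tips of the shut fingers; the grasp point (between the pads) lies 19 mm behind it (ctrl.grip_point_offset is the distance from the TCP to the grasp point, in m); x points along the fingers, y is the direction in which the jaws open and shut, and the axes are right-handed (so a half turn about x gives the same grasp; the last joint's range is limited). The gripper opens to 88 mm and grips with 3 to 60 N. Pads are 19 mm wide; open, the fingers measure 130 mm over their backs; the gripper's body (78 mm by 193 mm) begins 47 mm behind the grasp point.
Start: joints at [16.507, 20.546, 0.682, 0, -70.136, -16.507], TCP at [0.675, -0, 0.227] pointing down, gripper open.
Joint ranges: [-176.03, 176.03], [-82.01, 121.73], [-58.28, 71.71], [-173.87, 95.51], [-174.79, -0.11], [-173.66, 173.66]. Speed limits (degrees/s): [136.94, 136.94, 172.46, 180, 180, 180].

## Interface

Orientations are given as [roll, pitch, yaw] about the fixed x, y, z axes, in that order (R = Rz(yaw) Ry(pitch) Rx(roll)).
In Python, from plant import ctrl gives the robot as it stands.
- The arm moves only by the tool drive_tool, never from a script. Its argument "plan" is a list of rows, each a list of 3 entries, a list of its own where there are three numbers: the shift along the tool's x, y, z in m, then the turn, a rotation vector about the tool's x, y, z in degrees, then the opening, from 0 (shut) to 1 (fully open). In form: [[[dx, dy, dz], [wx, wy, wz], grip], ...]. A call has 1 to 20 rows; each row is the pose to reach, as a shift and turn from the pose measured when the call began, along the tool's axes at that moment; what a row does not reach only later rows make up. A row lasts 1/12 s, in which the tool goes at most 41.7 mm and 7.16 degrees, less where a joint would pass 70% of its speed; a pose out of reach is approached as far as the arm can. A call with a gripper value outside its range is refused whole. The fingers move at their own pace and stop on an object; the grip force is fixed at half the most. Time passes only in rows, so rows that repeat a pose let the fingers close. It gives the time, the measured TCP pose, the force and the opening at its end, in the units of the state.
- ctrl.get_obs(): the state, without advancing time (a new reading comes with each control period).
- ctrl.snapshot(name): name is "scene" or "side" or "wrist"; returns the picture (480x640x3 uint8, blue, green, red); there is no depth.
- ctrl.get_calibration(name): a dict with "fx", "fy", "cx", "cy" (pixels), "R" (3x3) and "t" (3): a world point X has camera coordinates R X + t. Camera axes: x right, y down, z forward; pixel columns grow to the right and rows downward; lengths in m; the calibration is good to about 2 mm. A picture is of the moment at which its call begins: read the wrist's pose just before it. get_calibration takes no time and is no camera call; for the wrist camera it gives the pose at the moment of the call.
- ctrl.close_job(): hands the job in, once; it reports no verdict.
Trained networks look in the newest picture that a camera, given by its name, has taken for a name from the list of things; names that differ only in an ending like _2 or _b are one class to them, and where a whole thing is asked for, a point or a joint stands for the part that bears it (a point fixed in the world has none). Each returns a list of dicts, best first, with "confidence" (0 to 1); they miss things now and then, are a little off and sometimes report something else, mostly with a low value. They report only what shows in the picture. A call takes as long as a camera call. They do not tell look-alikes from the thing itself.
- ctrl.cut_out(camera, name): "pixels" (480x640 bool, what is visible of it) and "pixel" ([column, row] in pixels, amid what is visible of it).
- ctrl.landmark_of(camera, name): "pixel" ([column, row] in pixels: a listed point, or the origin of a listed thing).
The state is a dict: "clock": time; "joint_pos": joint angles; "qvel": joint speeds; "tau": joint torques, N m; "tool_pos": TCP position; "orientation": TCP orientation; "force": force on the tool from outside, world axes, zero at the start; "moment": the same for the moment, N m; "opening": finger opening in m.
Only numpy, scipy, OpenCV 4.12 (cv2) and the standard library are available. Lean on these libraries where they do the work, as an engineer would, in place of code of your own. Each camera call takes 0.05 s, during which the arm holds its last target. There are 200 camera calls.

## Task

Two turned sleeves stand on the bench in front of the vise: try them one after the other on the gauge pin held upright in the vise, sliding each straight down without forcing it, until it is fully home on the gauge's seat or will go no further. Stand the one that goes fully home upright in the wooden kit tray with the passed ones, put the one that stops at the top of the pin in the low grey bin beside the vise for rework, and put each sleeve away before you try the next. Leave the passed sleeves and everything else on the bench as they are.

Things in the scene. Friction and masses are not known exactly. Their poses are not given: they have to be found in the camera images.
- sleeve_1_mid (a point): turned aluminium sleeve, diameter 36 mm, 45 mm tall, 60 g, standing upright in front of the vise, two shallow grooves round it, countersunk mouth (24 mm) at both ends; either end may go first. Point: its centre, half-way up; z its axis. Whether its through bore is finished (21.6 mm) or undersize (18 mm) is not marked: the gauge shows it
- sleeve_2_mid (a point): turned aluminium sleeve, diameter 36 mm, 45 mm tall, 60 g, standing upright in front of the vise, two shallow grooves round it, countersunk mouth (24 mm) at both ends; either end may go first. Point: its centre, half-way up; z its axis. Whether its through bore is finished (21.6 mm) or undersize (18 mm) is not marked: the gauge shows it
- gauge_seat (a point): seat of the plug gauge: centre of the flat top of its hexagonal handle (28 mm across flats), 62 mm above the bench, z up. From it rises the steel gauge pin, 20 mm in diameter up to 44 mm above the seat, then a chamfer to 16 mm at 46 mm, then a pilot of 13 mm. A finished sleeve slides down on to the seat: its centre is then 22.5 mm above it
- gauge_tip (a point): centre of the tip of the pin's pilot, 56 mm above the seat. An undersize sleeve goes over the pilot only and stops on the chamfer, its centre 66 to 69 mm above the seat. One whose centre stops 78 mm or more above the seat stands on the tip beside the hole, and has not been tried
- gauge_vise: fixed blue vise holding the gauge upright in its jaws. Origin on the bench under the gauge's axis, x along the screw. Bed 70 mm wide, from x -60 to 105 mm; ears to y +-49 mm; jaws 50 mm high, x -47 to 43 mm, y +-35 mm; screw and cross bar (66 mm) out to x 136 mm, 37 mm high
- kit_tray: fixed shallow wooden kit tray for the sleeves that fit, 160 mm along x, 200 mm along y, walls 6 mm thick and 20 mm high, floor 6 mm thick. Origin under its centre, on the bench. Two passed sleeves stand in its +x half; the -x half is free. It may stand left or right of the vise
- rework_bin: fixed low grey plastic stacking bin for the sleeves that go back for reaming, 190 mm along x, 150 mm along y, walls 4 mm thick and 60 mm high, the front wall (at -x) only 30 mm, floor 6 mm thick; empty. Origin under its centre, on the bench. It stands on the other side of the vise from the tray
- passed_1_mid (a point): aluminium sleeve like the others (36 mm diameter, 45 mm tall), already passed, standing in the back half of the tray at 48 mm along the tray's +x and 55 mm to its side; the point is its centre. It stays there
- passed_2_mid (a point): aluminium sleeve like the others (36 mm diameter, 45 mm tall), already passed, standing in the back half of the tray at 48 mm along the tray's +x and 55 mm to its side; the point is its centre. It stays there
- reamer_mid (a point): hand reamer of dark steel lying on the bench between the two sleeves, 150 mm long along its x, 22 mm thick; the point is its middle. A bystander
- calipers_mid (a point): digital calipers lying behind, 225 mm long along x, 13 mm thick; the point is the middle of the beam. A bystander
- glue_bottle_mid (a point): upright white glue bottle, diameter 34 mm, 105 mm tall, beside the vise; the point is 50 mm up on its axis. A bystander
- main_wheel_mid (a point): undercarriage wheel with black tyre lying flat, diameter 92 mm, 29 mm thick, behind; the point is its centre. A bystander
- screw_jar_mid (a point): clear jar with a steel cap, diameter 56 mm, 75 mm tall, behind; the point is its centre. A bystander
- screwdriver_grip (a point): screwdriver with a yellow handle lying beside the vise, 170 mm long along its x (shaft to +x), 26 mm thick; the point is on its handle, 34 mm to -x of its middle. A bystander
Things that resemble listed ones, but are neither listed nor needed, are in the scene too. Leave any purple look-alike of the part that bears sleeve_2_mid alone. What is shaped like the part that bears sleeve_1_mid but green is not meant.

How it is judged:
By the outcome, as a careful person would: the job done as asked, in the order asked, and still so for the second after the job is handed in, with the robot touching nothing.
It also fails if it takes over 70 s, if anything falls off the work surface, if the arm or the gripper's body presses on something with over 40 N, if the wrist force passes 120 N, or if a joint passes its speed limit or range.

## Working session

There is one attempt and no reset: what is moved stays moved. The work goes in short steps, Python scripts to look and compute and a tool call to move; the robot and the scene stay as the last step left them, time stands still between calls to the robot, and variables do not carry over. Pictures are saved under pics/ and viewed, about 8 in all and at most 12, crops included, and the job is handed in when it is done.

Besides the shell and the picture viewer there is one more tool, called after "Emit:" by a JSON object that holds its "method" and its "body", one argument or row to a line. drive_tool: Moves the arm, as the interface text tells. Its arguments: {"type":"object","properties":{"plan":{"type":"array","items":{"type":"array"}}},"required":["plan"]}

```bash
mkdir -p pics; ls; python3 - <<'E'
from plant import ctrl
import cv2
o=ctrl.get_obs();print({k:o[k] for k in('clock','tool_pos','orientation','force','opening')})
ims=[]
for c in('scene','side'):
    im=ctrl.snapshot(c);cv2.imwrite(f'pics/{c}0.png',im)
    k=ctrl.get_calibration(c);print(c,k)
    for n in('sleeve_1_mid','gauge_seat','gauge_tip','kit_tray','rework_bin','passed_1_mid','reamer_mid','glue_bottle_mid','gauge_vise','screwdriver_grip'):
        print(n,[(round(d['confidence'],2),[round(float(v),1) for v in d['pixel']]) for d in ctrl.landmark_of(c,n)])
E
```

```text
pics
{'clock': 0.0, 'tool_pos': array([ 6.74505778e-01, -2.82796589e-05,  2.25635026e-01]), 'orientation': array([  94.30780973,   89.90568622, -175.70089867]), 'force': array([ 0.55548368,  0.14510468, -0.70536143]), 'opening': 0.08791989881193124}
scene {'fx': 516.5207435466962, 'fy': 516.5207435466962, 'cx': 321.16179910969043, 'cy': 244.04183342376714, 'R': array([[ 0.75752589,  0.65274485, -0.00887103],
       [ 0.54289691, -0.6374747 , -0.54670737],
       [-0.36251548,  0.40932893, -0.83727675]]), 't': array([-0.46007938, -0.25817937,  1.56189253])}
sleeve_1_mid [(0.75, [281.5, 194.2]), (0.64, [300.2, 208.1]), (0.3, [194.9, 375.5])]
gauge_seat [(0.58, [317.5, 262.6])]
gauge_tip [(0.75, [314.6, 251.9])]
kit_tray [(0.59, [208.8, 349.7]), (0.33, [372.5, 175.7])]
rework_bin [(0.72, [208.8, 353.2]), (0.65, [372.7, 175.8])]
passed_1_mid [(0.57, [239.3, 344.6]), (0.55, [431.0, 229.3]), (0.48, [210.7, 347.8])]
reamer_mid [(0.74, [267.4, 233.5])]
glue_bottle_mid [(0.91, [270.9, 310.4])]
gauge_vise [(0.88, [313.6, 277.5]), (0.25, [315.9, 262.5])]
screwdriver_grip [(0.52, [358.3, 231.0])]
side {'fx': 470.99177446920163, 'fy': 470.99177446920163, 'cx': 309.4808384108553, 'cy': 239.36152534566375, 'R': array([[ 0.97763967, -0.2101472 ,  0.00767065],
       [-0.11631507, -0.57078597, -0.81281867],
       [ 0.17518986,  0.79375156, -0.58246629]]), 't': array([-0.53731749,  0.15506385,  0.94963488])}
sleeve_1_mid [(0.72, [217.2, 250.5]), (0.66, [253.3, 248.0])]
gauge_seat [(0.94, [335.9, 258.0]), (0.72, [267.8, 206.0])]
gauge_tip [(0.95, [336.2, 240.2]), (0.41, [454.7, 373.7])]
kit_tray [(0.57, [350.6, 414.1])]
rework_bin [(0.75, [267.8, 202.1])]
passed_1_mid [(0.74, [378.0, 370.7]), (0.55, [385.4, 430.9])]
reamer_mid [(0.81, [245.8, 290.6])]
glue_bottle_mid [(0.87, [361.7, 316.2])]
gauge_vise [(0.72, [335.4, 284.5])]
screwdriver_grip [(0.64, [316.8, 230.5])]
```

View pics/scene0.png

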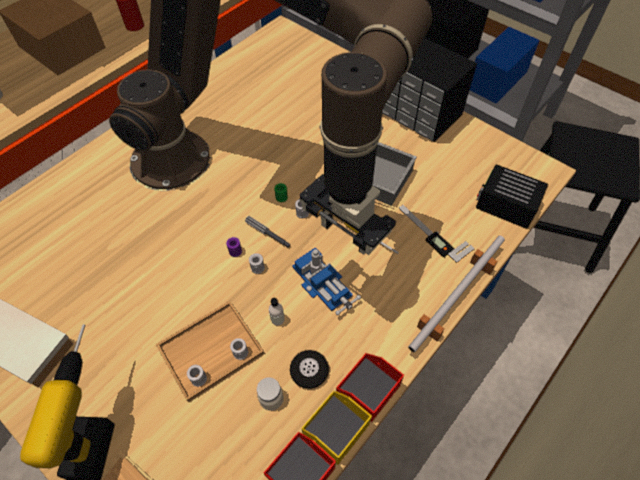

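View pics/side0.png

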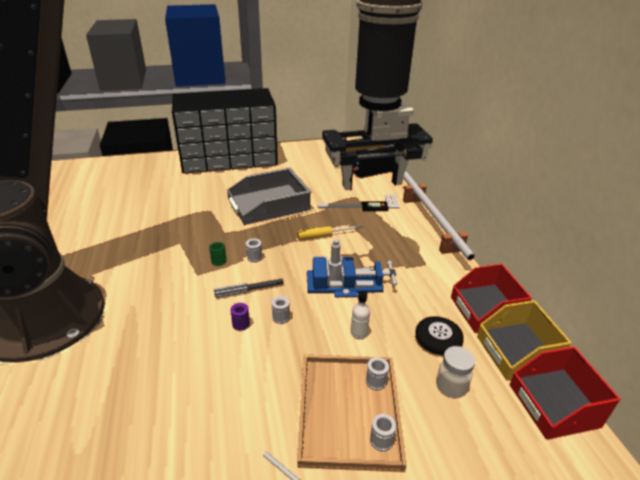

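The scene view shows grey sleeves near (257,263) and (301,208), with the purple one at (234,246) and the green one at (281,192). The gauge is near (316,257), the tray at (210,350) and the bin at (390,172). In the side view the sleeves are near (281,309) and (254,249).

```bash
cat > h.py <<'E'
from plant import ctrl
import numpy as np, cv2
def ray(c,p,k=None):
    k=k or ctrl.get_calibration(c);R=np.array(k['R']);t=np.array(k['t'])
    d=R.T@np.array([(p[0]-k['cx'])/k['fx'],(p[1]-k['cy'])/k['fy'],1]);return -R.T@t,d
def atz(c,p,z,k=None):
    o,d=ray(c,p,k);return o+d*(z-o[2])/d[2]
def tri(ps):
    A=np.zeros((3,3));b=np.zeros(3)
    for c,p in ps:
        o,d=ray(c,p);d=d/np.linalg.norm(d);M=np.eye(3)-np.outer(d,d);A+=M;b+=M@o
    return np.linalg.solve(A,b)
def proj(c,X,k=None):
    k=k or ctrl.get_calibration(c);v=np.array(k['R'])@X+k['t'];return np.array([k['fx']*v[0]/v[2]+k['cx'],k['fy']*v[1]/v[2]+k['cy']])
E
python3 - <<'E'
from h import *
np.set_printoptions(precision=4,suppress=True)
print('A scene/side',atz('scene',(257,263),.0225),atz('side',(281,309),.0225))
print('B',atz('scene',(301,208.1),.0225),atz('side',(253.3,248.5),.0225))
print('seat',atz('scene',(317.5,262.6),.062),atz('side',(335.9,258),.062))
print('tip',atz('scene',(314.6,251.9),.118),atz('side',(336.2,240.2),.118))
print('tray',atz('scene',(208.8,350.5),.006),atz('side',(350.6,413),.006))
print('tray corners side',[atz('side',p,.02) for p in((306,359),(395,359),(402,465),(300,463))])
print('passed',atz('side',(378,373),.0285),atz('side',(383,432),.0285))
print('bin',atz('side',(267.8,203),.006))
print('bin corners side',[atz('side',p,.06) for p in((228,191),(299,171),(310,188))])
print('glue',tri([('scene',(270.9,310.4)),('side',(361.7,316.2))]),'reamer',atz('side',(245.8,289),.011))
print('reamer ends',[atz('side',p,.011) for p in((216,293),(283,282))])
print('vise x pts',[atz('side',p,.037) for p in((318,270),(390,272))])
print('driver',[atz('side',p,.01) for p in((300,234),(360,227))])
for c,n in(('scene','sleeve_1_mid'),('side','sleeve_1_mid')):
    print([(d['pixel'],round(d['confidence'],2)) for d in ctrl.cut_out(c,n)])
E
```

```text
A scene/side [ 0.4735 -0.0977  0.0225] [ 0.4699 -0.0996  0.0225]
B [0.4415 0.1075 0.0225] [0.4391 0.1127 0.0225]
seat [ 0.6075 -0.0132  0.062 ] [ 0.605 -0.01   0.062]
tip [ 0.6054 -0.0201  0.118 ] [ 0.6002 -0.0217  0.118 ]
tray [ 0.5481 -0.3378  0.006 ] [ 0.5442 -0.3441  0.006 ]
tray corners side [array([ 0.4933, -0.2315,  0.02  ]), array([ 0.6491, -0.2639,  0.02  ]), array([ 0.5899, -0.4507,  0.02  ]), array([ 0.4456, -0.4173,  0.02  ])]
passed [ 0.6063 -0.2933  0.0285] [ 0.5778 -0.4002  0.0285]
bin [0.5041 0.3364 0.006 ]
bin corners side [array([0.3994, 0.3289, 0.06  ]), array([0.6054, 0.4039, 0.06  ]), array([0.6155, 0.3019, 0.06  ])]
glue [ 0.6087 -0.1826  0.0565] reamer [ 0.4079 -0.0126  0.011 ]
reamer ends [array([ 0.3451, -0.0126,  0.011 ]), array([ 0.4893, -0.0061,  0.011 ])]
vise x pts [array([ 0.5655, -0.0122,  0.037 ]), array([ 0.7159, -0.05  ,  0.037 ])]
driver [array([0.5611, 0.1665, 0.01  ]), array([0.7172, 0.1665, 0.01  ])]
[([298.3, 211.6], 0.7), ([281.4, 194.8], 0.49)]
[([255.3, 247.8], 0.86), ([215.8, 249.1], 0.53)]
```

```bash
cat >> h.py <<'E'
from scipy.spatial.transform import Rotation as Ro
np.set_printoptions(precision=4,suppress=True)
def Rd(yaw):  # tool down, jaw (tool y) at yaw from world +y
    x=np.array([0,0,-1.]);a=np.radians(yaw);y=np.array([-np.sin(a),np.cos(a),0]);return np.c_[x,y,np.cross(x,y)]
def st():
    o=ctrl.get_obs();return o,Ro.from_euler('xyz',o['orientation'],degrees=True).as_matrix()
def rel(X,yaw):
    o,R=st();d=R.T@(np.array(X)-o['tool_pos']);w=Ro.from_matrix(R.T@Rd(yaw)).as_rotvec(degrees=True)
    print('to',X,yaw,'shift mm',np.round(d*1e3,1),'turn',np.round(w,2))
E
python3 - <<'E'
from h import *
o,R=st();print(R)
rel([.471,-.099,.2],0);rel([.471,-.099,.2],180)
k=ctrl.get_calibration('wrist');print(-np.array(k['R']).T@k['t'],k['R'],k['fx'])
E
```

```text
[[-0.0001 -1.      0.    ]
 [-0.      0.      1.    ]
 [-1.      0.0001 -0.    ]]
to [0.471, -0.099, 0.2] 0 shift mm [ 26.5 204.  -99. ] turn [90. -0. -0.]
to [0.471, -0.099, 0.2] 180 shift mm [ 26.5 204.  -99. ] turn [-90.   0.  -0.]
[ 0.674  -0.0701  0.3841] [[-1.     -0.0006  0.0002]
 [-0.0005  0.9661  0.2583]
 [-0.0003  0.2583 -0.9661]] 338.7367254612333
```

Emit:
{"method": "drive_tool", "body": {
  "plan": [
    [[0.0265,0.2,-0.099],[90,0,0],1],
    [[0.0265,0.2,-0.099],[90,0,0],1],
    [[0.0265,0.2,-0.099],[90,0,0],1],
    [[0.0265,0.2,-0.099],[90,0,0],1],
    [[0.0265,0.2,-0.099],[90,0,0],1],
    [[0.0265,0.2,-0.099],[90,0,0],1],
    [[0.0265,0.2,-0.099],[90,0,0],1],
    [[0.0265,0.2,-0.099],[90,0,0],1],
    [[0.0265,0.2,-0.099],[90,0,0],1],
    [[0.0265,0.2,-0.099],[90,0,0],1],
    [[0.0265,0.2,-0.099],[90,0,0],1],
    [[0.0265,0.2,-0.099],[90,0,0],1],
    [[0.0265,0.2,-0.099],[90,0,0],1],
    [[0.0265,0.2,-0.099],[90,0,0],1],
    [[0.0265,0.2,-0.099],[90,0,0],1],
    [[0.0265,0.2,-0.099],[90,0,0],1]
  ]
}}

```text
clock: 2.53
tool_pos: [0.475, -0.099, 0.2001]
orientation: [10.8, 90.0, 11.0]
force: [0.5, -0.9, -0.8]
opening: 0.0875
```

```bash
python3 - <<'E'
from h import *
o,R=st();print(o['clock'],o['tool_pos'],o['joint_pos'])
k=ctrl.get_calibration('wrist');im=ctrl.snapshot('wrist');cv2.imwrite('pics/w1.png',im)
for n,z in(('sleeve_1_mid',.0225),('gauge_tip',.118),('gauge_seat',.062),('reamer_mid',.011)):
    for d in ctrl.landmark_of('wrist',n): print(n,round(d['confidence'],2),d['pixel'],atz('wrist',d['pixel'],z,k))
for d in ctrl.cut_out('wrist','sleeve_1_mid'):
    ys,xs=np.where(d['pixels']);print('cut',round(d['confidence'],2),d['pixel'],xs.min(),xs.max(),ys.min(),ys.max())
rel([.474,-.099,.01],0)
E
```

```text
2.5333 [ 0.475  -0.099   0.2001] [  11.5111    3.6306  -24.8417    0.0001  -61.5181 -101.36  ]
sleeve_1_mid 0.85 [549.1, 93.8] [0.3575 0.1091 0.0225]
sleeve_1_mid 0.83 [530.8, 184.0] [0.44   0.1057 0.0225]
gauge_tip 0.72 [529.5, 185.7] [0.4311 0.0464 0.118 ]
gauge_seat 0.93 [401.1, 351.9] [ 0.602  -0.0205  0.062 ]
reamer_mid 0.83 [411.2, 157.5] [ 0.4153 -0.0108  0.011 ]
cut 0.9 [533.1, 186.1] 501 564 164 204
cut 0.63 [248.3, 348.9] 231 270 329 370
cut 0.58 [552.3, 88.4] 517 586 66 114
to [0.474, -0.099, 0.01] 0 shift mm [190.1   0.   -1. ] turn [ 0.03 -0.   -0.  ]
```

View pics/w1.png

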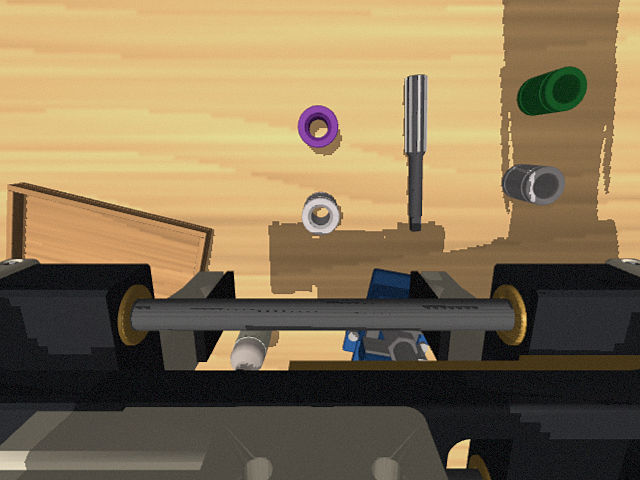

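The wrist view shows sleeve A with its bore at about (321,213), clear of the purple sleeve at (318,127). Sleeve B is at (533,184).

```bash
python3 - <<'E'
from h import *
im=cv2.imread('pics/w1.png')
k=ctrl.get_calibration('wrist')
for X in ([.472,-.099,.045],[.472,-.099,0],[.39,-.1,.045]): print(X,proj('wrist',np.array(X),k))
print(atz('wrist',(321,212),.045,k),atz('wrist',(321,213),.0225,k), atz('wrist',(545,184),.045,k),'purple',atz('wrist',(318,126),.045,k))
E
```

```text
[0.472, -0.099, 0.045] [322.5762 220.1251]
[0.472, -0.099, 0] [322.498  211.2554]
[0.39, -0.1, 0.045] [321.6029 128.9804]
[ 0.4642 -0.1005  0.045 ] [ 0.4695 -0.1005  0.0225] [0.4379 0.1049 0.045 ] purple [ 0.3875 -0.1032  0.045 ]
```

Emit:
{"method": "drive_tool", "body": {
  "plan": [
    [[0.04,-0.001,-0.006],[0,0,0],1],
    [[0.08,-0.001,-0.006],[0,0,0],1],
    [[0.12,-0.001,-0.006],[0,0,0],1],
    [[0.15,-0.001,-0.006],[0,0,0],1],
    [[0.175,-0.001,-0.006],[0,0,0],1],
    [[0.19,-0.001,-0.006],[0,0,0],1],
    [[0.19,-0.001,-0.006],[0,0,0],1],
    [[0.19,-0.001,-0.006],[0,0,0],1]
  ]
}}

```text
clock: 3.5
tool_pos: [0.4686, -0.1001, 0.0097]
orientation: [-164.4, 89.9, -164.3]
force: [0.5, -0.3, 0.5]
opening: 0.0874
```

```bash
python3 - <<'E'
from h import *
o,R=st();print(o['tool_pos'],o['force'])
k=ctrl.get_calibration('wrist');im=ctrl.snapshot('wrist');cv2.imwrite('pics/w2.png',im)
for d in ctrl.cut_out('wrist','sleeve_1_mid'):
    ys,xs=np.where(d['pixels']);print('cut',round(d['confidence'],2),d['pixel'],xs.min(),xs.max(),ys.min(),ys.max())
print(proj('wrist',o['tool_pos']+[0,0,.035],k))
E
```

```text
[ 0.4686 -0.1001  0.0097] [ 0.4722 -0.3034  0.4559]
[323.3853 326.7559]
```

View pics/w2.png

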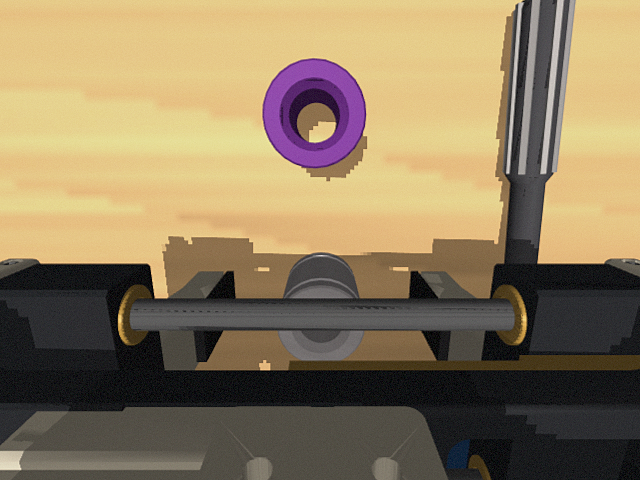

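The view between the open fingers shows the sleeve centred. Its far top rim is at row ~362, its near bottom edge at row ~252, and its columns run 284–363.

```bash
python3 - <<'E'
from h import *
k=ctrl.get_calibration('wrist')
a=np.linspace(0,2*np.pi,181)
for x in(.464,.466,.468,.470,.472):
    for z in(.045,0):
        P=np.array([proj('wrist',np.array([x+.018*np.cos(t),-.1+.018*np.sin(t),z]),k) for t in a]);print(x,z,P.min(0),P.max(0))
E
```

```text
0.464 0.045 [278.4096 270.2159] [368.0133 351.587 ]
0.464 0 [288.9382 239.24  ] [356.8468 303.0003]
0.466 0.045 [278.5667 275.0392] [367.8291 355.7917]
0.466 0 [289.027  242.9607] [356.7393 306.3532]
0.468 0.045 [278.7226 279.8247] [367.6463 359.9656]
0.468 0 [289.1152 246.6595] [356.6325 309.6873]
0.47 0.045 [278.8773 284.5728] [367.4649 364.1089]
0.47 0 [289.2029 250.3364] [356.5263 313.0027]
0.472 0.045 [279.0309 289.2839] [367.2848 368.2221]
0.472 0 [289.2902 253.9917] [356.4206 316.2996]
```

Emit:
{"method": "drive_tool", "body": {
  "plan": [
    [[0,0,0.001],[0,0,0],0],
    [[0,0,0.001],[0,0,0],0],
    [[0,0,0.001],[0,0,0],0],
    [[0,0,0.001],[0,0,0],0],
    [[0,0,0.001],[0,0,0],0],
    [[0,0,0.001],[0,0,0],0],
    [[0,0,0.001],[0,0,0],0],
    [[0,0,0.001],[0,0,0],0],
    [[0,0,0.001],[0,0,0],0],
    [[0,0,0.001],[0,0,0],0]
  ]
}}

```text
clock: 4.43
tool_pos: [0.4709, -0.0999, 0.0111]
orientation: [1.6, 89.9, 1.7]
force: [-0.9, -0.2, 0.3]
opening: 0.0353
```

```bash
python3 - <<'E'
from h import *
rel([.604,-.018,.16],0)
E
```

```text
to [0.604, -0.018, 0.16] 0 shift mm [-148.7   81.8  133.4] turn [ 0.06  0.08 -0.  ]
```

Emit:
{"method": "drive_tool", "body": {
  "plan": [
    [[-0.04,0,0],[0,0,0],0],
    [[-0.08,0,0],[0,0,0],0],
    [[-0.12,0,0],[0,0,0],0],
    [[-0.14,0.02,0.03],[0,0,0],0],
    [[-0.14,0.04,0.06],[0,0,0],0],
    [[-0.14,0.06,0.09],[0,0,0],0],
    [[-0.14,0.075,0.12],[0,0,0],0],
    [[-0.137,0.082,0.133],[0,0,0],0],
    [[-0.137,0.082,0.133],[0,0,0],0],
    [[-0.137,0.082,0.133],[0,0,0],0]
  ]
}}

```text
clock: 5.27
tool_pos: [0.6033, -0.0175, 0.1469]
orientation: [-158.5, 89.9, -158.4]
force: [-0.7, -0.0, -0.8]
opening: 0.036
```

```bash
python3 - <<'E'
from h import *
o,R=st();print(o['tool_pos'],o['force'],o['opening'])
out=[]
for c in('scene','side'):
    im=ctrl.snapshot(c)
    p=proj(c,o['tool_pos']-[0,0,.025]).astype(int);x0,y0=p[0]-50,p[1]-50
    out.append(cv2.resize(im[y0:y0+100,x0:x0+100],None,fx=4,fy=4,interpolation=cv2.INTER_CUBIC));print(c,x0,y0)
    for n in('gauge_tip','gauge_seat','sleeve_1_mid'):
        print(n,[(round(d['confidence'],2),np.round(d['pixel'],1)) for d in ctrl.landmark_of(c,n)])
    print('pred sleeve mid',proj(c,o['tool_pos']+[0,0,.0125]),'tip',proj(c,np.array([.604,-.018,.118])))
cv2.imwrite('pics/g1.png',np.hstack(out))
E
```

```text
[ 0.6033 -0.0175  0.1469] [-0.6929 -0.0347 -0.8342] 0.03596885231669827
scene 264 199
gauge_tip [(0.56, array([317.1, 251.5]))]
gauge_seat [(0.72, array([316.4, 260.1]))]
sleeve_1_mid [(0.72, array([279.9, 195.4]))]
pred sleeve mid [314.3166 241.1863] tip [314.7594 251.0136]
side 287 187
gauge_tip [(0.56, array([335.3, 238.7]))]
gauge_seat [(0.57, array([336.4, 256.8])), (0.36, array([266.8, 203.6]))]
sleeve_1_mid [(0.72, array([253.9, 247.7])), (0.67, array([218.2, 248.8]))]
pred sleeve mid [337.9714 222.1373] tip [337.5073 238.96  ]
```

View pics/g1.png

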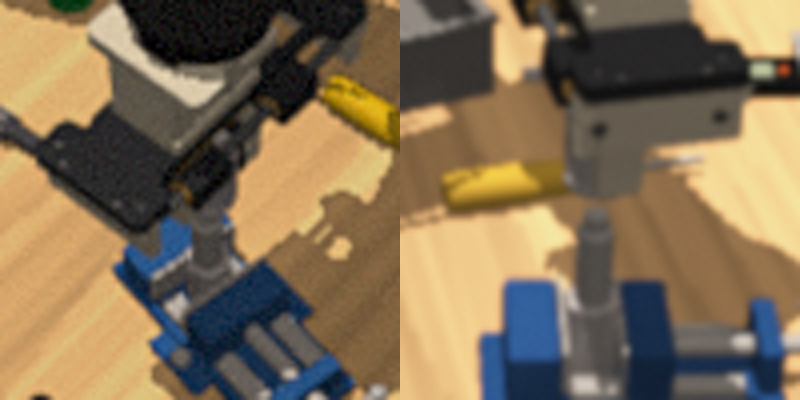

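In the side crop (right half) the pilot tip is at about (336,240) and the sleeve's axis is at about column 338.5. The pin therefore lies about 3–4 mm towards −x of the sleeve. I'll check this with the wrist camera.

Emit:
{"method": "drive_tool", "body": {
  "plan": [
    [[-0.03,0,0],[0,0,0],0],
    [[-0.05,0,-0.03],[0,0,0],0],
    [[-0.05,0,-0.07],[0,0,0],0],
    [[-0.05,0,-0.105],[0,0,0],0],
    [[-0.05,0,-0.125],[0,0,0],0],
    [[-0.05,0,-0.125],[0,0,0],0],
    [[-0.05,0,-0.125],[0,0,0],0]
  ]
}}

```text
clock: 6.25
tool_pos: [0.4776, -0.0182, 0.1995]
orientation: [13.7, 89.7, 13.8]
force: [0.0, 0.2, -0.2]
opening: 0.0358
```

```bash
python3 - <<'E'
from h import *
o,R=st();print(o['tool_pos'],R,o['opening'])
k=ctrl.get_calibration('wrist');im=ctrl.snapshot('wrist');cv2.imwrite('pics/w3.png',im)
p=proj('wrist',np.array([.602,-.02,.118]),k);print(p)
for n,z in(('gauge_tip',.118),('gauge_seat',.062)):
    for d in ctrl.landmark_of('wrist',n): print(n,round(d['confidence'],2),d['pixel'],atz('wrist',d['pixel'],z,k))
E
```

```text
[ 0.4776 -0.0182  0.1995] [[ 0.0042 -0.0014  1.    ]
 [ 0.001   1.      0.0014]
 [-1.      0.001   0.0042]] 0.03579662595565205
[320.1419 388.0515]
gauge_seat 0.58 [325.1, 347.3] [ 0.6002 -0.0153  0.062 ]
```

View pics/w3.png

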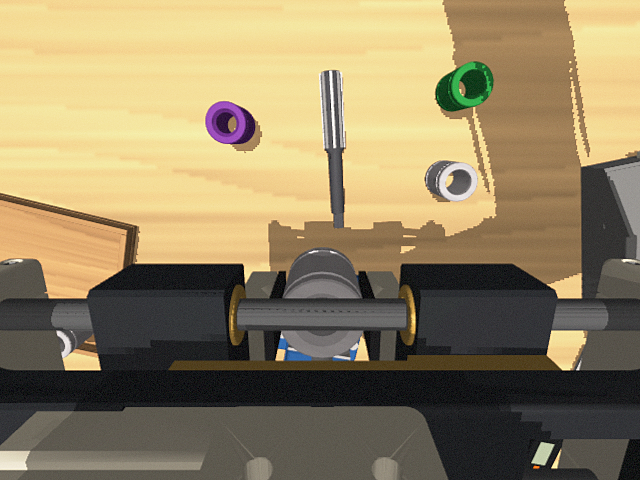

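The hand hides the pin here. It shows in the camera's free area only when the tool stands beyond it.

Emit:
{"method": "drive_tool", "body": {
  "plan": [
    [[0,0,0.04],[0,0,0],0],
    [[0,0,0.08],[0,0,0],0],
    [[0,0,0.12],[0,0,0],0],
    [[0,0,0.16],[0,0,0],0],
    [[0,0,0.195],[0,0,0],0],
    [[0,0,0.195],[0,0,0],0],
    [[0,0,0.195],[0,0,0],0],
    [[0,0,0.195],[0,0,0],0]
  ]
}}

```text
clock: 7.07
tool_pos: [0.6742, -0.0183, 0.1973]
orientation: [-93.9, 90.0, -93.9]
force: [0.4, -0.5, -0.7]
opening: 0.036
```

```bash
python3 - <<'E'
from h import *
o,R=st();print(o['tool_pos'],o['opening'])
k=ctrl.get_calibration('wrist');im=ctrl.snapshot('wrist')
p=proj('wrist',np.array([.602,-.02,.118]),k);print(p)
for n,z in(('gauge_tip',.118),('gauge_seat',.062)):
    for d in ctrl.landmark_of('wrist',n): print(n,round(d['confidence'],2),d['pixel'],atz('wrist',d['pixel'],z,k))
a=im[100:400,160:480].copy()
cv2.imwrite('pics/w4.png',cv2.resize(a,None,fx=2,fy=2))
E
```

```text
[ 0.6742 -0.0183  0.1973] 0.03595093307158345
[320.3784 143.4375]
gauge_tip 0.74 [318.2, 140.0] [ 0.5998 -0.0215  0.118 ]
gauge_seat 0.7 [323.5, 142.3] [ 0.6007 -0.0177  0.062 ]
gauge_seat 0.45 [28.4, 146.3] [ 0.604  -0.2644  0.062 ]
```

View pics/w4.png

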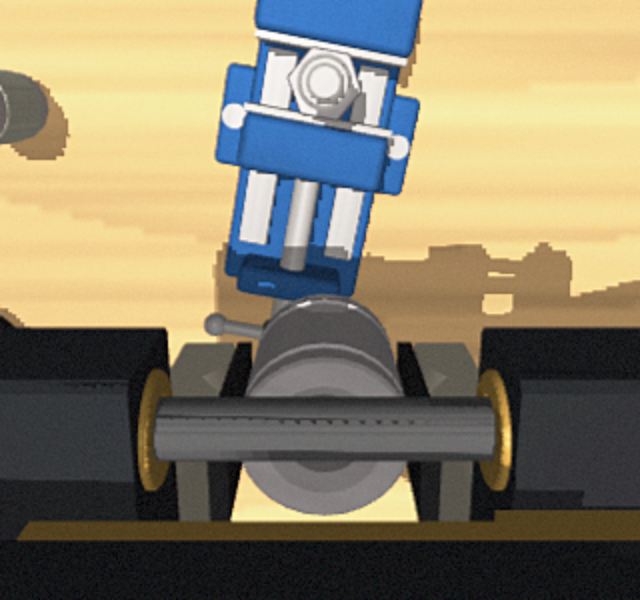

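The crop shows the pilot tip at about (325,81), which is (322.5,140.5) in full pixels, seen almost straight from above. The held sleeve is centred at full column ~322, with its lower top-rim edge at row ~357.5.

```bash
python3 - <<'E'
from h import *
o,R=st();k=ctrl.get_calibration('wrist');T=o['tool_pos']
print('tip',atz('wrist',(322.5,140.5),.118,k),'seat',atz('wrist',(322,142),.062,k))
a=np.linspace(0,2*np.pi,181)
for dx in(-.004,-.002,0,.002):
    for dz in(.0339,-.0111):
        P=np.array([proj('wrist',T+[dx+.018*np.cos(t),.018*np.sin(t),dz],k) for t in a]);print(dx,dz,P.min(0),P.max(0))
rel([.601,-.0185,.2],0);rel([.601,-.0185,.11],0)
E
```

```text
tip [ 0.5997 -0.0183  0.118 ] seat [ 0.6002 -0.0186  0.062 ]
-0.004 0.0339 [278.7567 275.0433] [368.0521 355.7722]
-0.004 -0.0111 [289.1509 242.8474] [356.8877 306.2376]
-0.002 0.0339 [278.9142 279.829 ] [367.8691 359.9434]
-0.002 -0.0111 [289.2404 246.5469] [356.7811 309.5706]
0 0.0339 [279.0705 284.577 ] [367.6875 364.0839]
0 -0.0111 [289.3294 250.2244] [356.6751 312.8849]
0.002 0.0339 [279.2256 289.2879] [367.5073 368.1942]
0.002 -0.0111 [289.4178 253.8803] [356.5697 316.1806]
to [0.601, -0.0185, 0.2] 0 shift mm [ -0.7  -0.4 -72.6] turn [ 0.04  0.16 -0.02]
to [0.601, -0.0185, 0.11] 0 shift mm [ 89.3  -0.4 -72.8] turn [ 0.04  0.16 -0.02]
```

Emit:
{"method": "drive_tool", "body": {
  "plan": [
    [[0,0,-0.035],[0,0.1,0],0],
    [[0,0,-0.065],[0,0.1,0],0],
    [[0.02,0,-0.072],[0,0.1,0],0],
    [[0.045,0,-0.072],[0,0.1,0],0],
    [[0.058,0,-0.072],[0,0.1,0],0],
    [[0.062,0,-0.072],[0,0.1,0],0],
    [[0.065,0,-0.072],[0,0.1,0],0],
    [[0.068,0,-0.072],[0,0.1,0],0],
    [[0.071,0,-0.072],[0,0.1,0],0],
    [[0.073,0,-0.072],[0,0.1,0],0],
    [[0.073,0,-0.072],[0,0.1,0],0]
  ]
}}

```text
clock: 8.13
tool_pos: [0.6019, -0.018, 0.1263]
orientation: [17.7, 89.9, 17.7]
force: [-0.1, 1.1, -0.5]
opening: 0.0358
```

Emit:
{"method": "drive_tool", "body": {
  "plan": [
    [[0.002,0,0],[0,0,0],0],
    [[0.004,0,0],[0,0,0],0],
    [[0.006,0,0],[0,0,0],0],
    [[0.008,0,0],[0,0,0],0],
    [[0.01,0,0],[0,0,0],0],
    [[0.01,0,0],[0,0,0],0]
  ]
}}

```text
clock: 8.63
tool_pos: [0.6025, -0.0182, 0.1173]
orientation: [-0.9, 89.9, -0.8]
force: [-1.2, -0.4, 6.4]
opening: 0.0357
```

Contact came at chamfer height. This could be an undersize bore, or a finished one a little off centre, so I'll probe sideways lightly.

Emit:
{"method": "drive_tool", "body": {
  "plan": [
    [[-0.002,0,-0.0015],[0,0,0],0],
    [[-0.001,0,-0.0015],[0,0,0],0],
    [[0.0005,0,-0.0015],[0,0,0],0],
    [[0.0015,0,-0.0015],[0,0,0],0],
    [[0.0015,0,-0.0015],[0,0,0],0]
  ]
}}

```text
clock: 9.05
tool_pos: [0.6021, -0.0182, 0.1173]
orientation: [-3.6, 89.7, -3.5]
force: [-1.3, -0.3, 10.3]
opening: 0.0355
```

Emit:
{"method": "drive_tool", "body": {
  "plan": [
    [[0,0,0.0007],[0,0,0],0],
    [[0,0,0.0015],[0,0,0],0],
    [[0,0,0.0022],[0,0,0],0],
    [[0,0,0.003],[0,0,0],0],
    [[0,0,0.003],[0,0,0],0]
  ]
}}

```text
clock: 9.47
tool_pos: [0.6033, -0.0184, 0.1173]
orientation: [-26.2, 89.9, -26.1]
force: [-8.6, 1.4, 11.7]
opening: 0.0359
```

Emit:
{"method": "drive_tool", "body": {
  "plan": [
    [[0,0.0005,-0.001],[0,0,0],0],
    [[0,0.001,-0.0015],[0,0,0],0],
    [[0,0.0015,-0.0015],[0,0,0],0],
    [[0,0.0015,-0.0015],[0,0,0],0],
    [[0,0.0015,-0.0015],[0,0,0],0]
  ]
}}

```text
clock: 9.88
tool_pos: [0.6022, -0.0177, 0.1175]
orientation: [-44.2, 89.8, -44.1]
force: [-0.6, -5.3, 4.6]
opening: 0.0357
```

Emit:
{"method": "drive_tool", "body": {
  "plan": [
    [[0,-0.001,0],[0,0,0],0],
    [[0,-0.002,0],[0,0,0],0],
    [[0,-0.003,0],[0,0,0],0],
    [[0,-0.003,0],[0,0,0],0]
  ]
}}

```text
clock: 10.22
tool_pos: [0.6026, -0.0189, 0.1175]
orientation: [13.5, 89.8, 13.6]
force: [-1.7, 8.2, 5.4]
opening: 0.0362
```

```bash
python3 - <<'E'
from h import *
o,R=st();print(o['tool_pos'],o['force'],o['opening'])
out=[]
for c in('scene','side'):
    im=ctrl.snapshot(c)
    p=proj(c,np.array([.602,-.018,.1])).astype(int);x0,y0=p[0]-40,p[1]-40
    out.append(cv2.resize(im[y0:y0+80,x0:x0+80],None,fx=5,fy=5,interpolation=cv2.INTER_CUBIC));print(c,x0,y0)
cv2.imwrite('pics/g2.png',np.hstack(out))
E
```

```text
[ 0.6026 -0.0189  0.1175] [-1.6972  8.2054  5.4057] 0.0361596689962751
scene 274 214
side 296 206
```

View pics/g2.png

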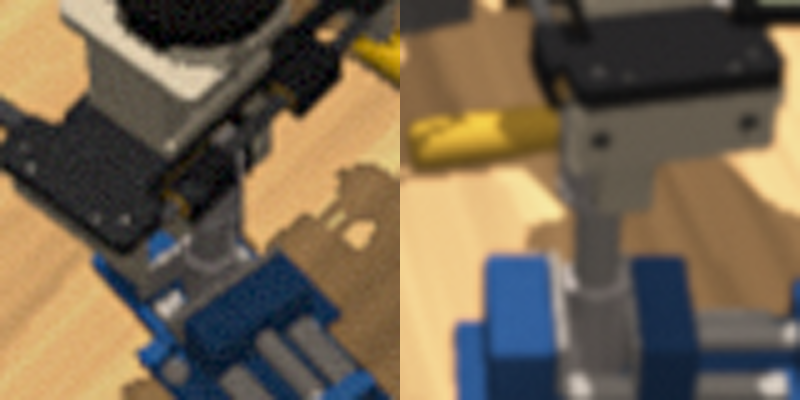

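The side crop shows the sleeve stopped high on the pin, with about 40 mm of bare pin beneath it. It also centres itself sideways, so it is undersize and goes to the bin.

Emit:
{"method": "drive_tool", "body": {
  "plan": [
    [[-0.003,0.001,0],[0,0,0],0],
    [[-0.03,0.001,0],[0,0,0],0],
    [[-0.06,0.001,0],[0,0,0],0],
    [[-0.09,0.01,0],[0,0,0],0],
    [[-0.1,0.05,0],[0,0,0],0],
    [[-0.1,0.09,0],[0,0,0],0],
    [[-0.1,0.13,0],[0,0,0],0],
    [[-0.1,0.17,0],[0,0,0],0],
    [[-0.1,0.21,0],[0,0,0],0],
    [[-0.1,0.25,0],[0,0,0],0],
    [[-0.1,0.29,0],[0,0,0],0],
    [[-0.1,0.33,0],[0,0,0],0],
    [[-0.1,0.354,0],[0,0,0],0],
    [[-0.1,0.354,0],[0,0,0],0],
    [[-0.1,0.354,0],[0,0,0],0]
  ]
}}

```text
clock: 11.57
tool_pos: [0.6008, 0.3366, 0.2161]
orientation: [-28.0, 89.9, -27.7]
force: [0.8, -0.2, -0.8]
opening: 0.0359
```

```bash
python3 - <<'E'
from h import *
o,R=st();print(o['tool_pos'],o['opening'],o['joint_pos'])
k=ctrl.get_calibration('wrist');im=ctrl.snapshot('wrist')
for n,z in(('rework_bin',.006),):
    for d in ctrl.landmark_of('wrist',n): print(n,round(d['confidence'],2),d['pixel'],atz('wrist',d['pixel'],z,k))
cv2.imwrite('pics/w5.png',im)
def f(p,z):return np.round(atz('wrist',p,z,k),4)
print([f((c,r),.06) for c in(100,320,540) for r in(50,250)])
rel([.505,.336,.2],0)
E
```

```text
[0.6008 0.3366 0.2161] 0.03586025733269915 [  45.4756   22.1344    1.6557    0.0804  -69.4985 -135.2596]
rework_bin 0.9 [328.2, 122.6] [0.5072 0.3418 0.006 ]
[array([0.4539, 0.1497, 0.06  ]), array([0.6289, 0.1208, 0.06  ]), array([0.453 , 0.3335, 0.06  ]), array([0.6278, 0.3341, 0.06  ]), array([0.4522, 0.5171, 0.06  ]), array([0.6267, 0.5471, 0.06  ])]
to [0.505, 0.336, 0.2] 0 shift mm [ 16.7   1.6 -96.2] turn [0.12 0.11 0.02]
```

View pics/w5.png

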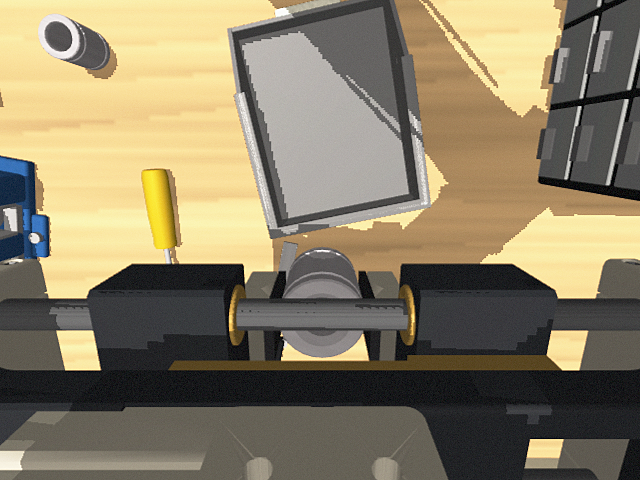

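The bin is centred at pixel (328,123), about (0.507, 0.342) in the world, and it is turned roughly 12°.

Emit:
{"method": "drive_tool", "body": {
  "plan": [
    [[0,0.004,-0.04],[0,0,0],0],
    [[0,0.004,-0.075],[0,0,0],0],
    [[0.03,0.004,-0.09],[0,0,0],0],
    [[0.07,0.004,-0.09],[0,0,0],0],
    [[0.11,0.004,-0.09],[0,0,0],0],
    [[0.15,0.004,-0.09],[0,0,0],0],
    [[0.18,0.004,-0.09],[0,0,0],0],
    [[0.19,0.004,-0.09],[0,0,0],0],
    [[0.1965,0.004,-0.09],[0,0,0],0],
    [[0.1975,0.004,-0.09],[0,0,0],0],
    [[0.1975,0.004,-0.09],[0,0,0],0]
  ]
}}

```text
clock: 12.58
tool_pos: [0.5126, 0.3388, 0.0208]
orientation: [17.3, 89.8, 17.4]
force: [0.1, -0.3, -1.1]
opening: 0.0358
```

Emit:
{"method": "drive_tool", "body": {
  "plan": [
    [[0,0,0],[0,0,0],0.6],
    [[0,0,0],[0,0,0],0.6],
    [[0,0,0],[0,0,0],0.6],
    [[0,0,0],[0,0,0],0.6],
    [[-0.02,0,0],[0,0,0],0.6],
    [[-0.06,0,0],[0,0,0],0.6],
    [[-0.1,0,0],[0,0,0],0.6],
    [[-0.14,0,0],[0,0,0],0.6],
    [[-0.18,0,0],[0,0,0],0.6],
    [[-0.18,0,0],[0,0,0],0.6]
  ]
}}

```text
clock: 13.42
tool_pos: [0.5153, 0.3412, 0.2107]
orientation: [35.1, 89.0, 35.3]
force: [1.2, 0.6, 0.4]
opening: 0.0529
```

```bash
python3 - <<'E'
from h import *
ctrl.snapshot('side')
for d in ctrl.landmark_of('side','sleeve_1_mid'):print(round(d['confidence'],2),np.round(d['pixel'],1),atz('side',d['pixel'],.0285))
rel([.439,.108,.2],0)
E
```

```text
0.88 [216.4 251.5] [0.3542 0.11   0.0285]
0.63 [357.9 209.5] [0.7266 0.2202 0.0285]
0.56 [256.  250.3] [0.4438 0.0964 0.0285]
to [0.439, 0.108, 0.2] 0 shift mm [   2.  -231.4  -74.1] turn [ 0.12  0.39 -0.3 ]
```

Emit:
{"method": "drive_tool", "body": {
  "plan": [
    [[0,-0.04,-0.01],[0,0.4,-0.3],0.6],
    [[0,-0.08,-0.02],[0,0.4,-0.3],0.8],
    [[0,-0.12,-0.03],[0,0.4,-0.3],0.8],
    [[0,-0.16,-0.03],[0,0.4,-0.3],0.8],
    [[0,-0.2,-0.03],[0,0.4,-0.3],0.8],
    [[0,-0.231,-0.03],[0,0.4,-0.3],0.8],
    [[0,-0.231,-0.03],[0,0.4,-0.3],0.8],
    [[0,-0.231,-0.03],[0,0.4,-0.3],0.8]
  ]
}}

```text
clock: 14.18
tool_pos: [0.4825, 0.1068, 0.2017]
orientation: [-160.0, 89.9, -160.0]
force: [0.5, 0.0, -1.0]
opening: 0.07
```

```bash
python3 - <<'E'
from h import *
o,R=st();print(o['tool_pos'],o['opening'])
k=ctrl.get_calibration('wrist');im=ctrl.snapshot('wrist');cv2.imwrite('pics/w6.png',im)
for d in ctrl.landmark_of('wrist','sleeve_2_mid'):print(round(d['confidence'],2),np.round(d['pixel'],1),atz('wrist',d['pixel'],.0225,k))
a=np.linspace(0,2*np.pi,181)
for d in ctrl.cut_out('wrist','sleeve_2_mid'):
    ys,xs=np.where(d['pixels']);print('cut',round(d['confidence'],2),d['pixel'],xs.min(),xs.max(),ys.min(),ys.max())
for X in([.437,.108],[.441,.108]):
    P=np.array([proj('wrist',np.array([X[0]+.018*np.cos(t),X[1]+.018*np.sin(t),z]),k) for t in a for z in(0,.045)]);print(X,P.min(0),P.max(0))
rel([.439,.108,.0105],0)
E
```

```text
[0.4825 0.1068 0.2017] 0.06999220759109902
0.76 [ 97.6 119.4] [ 0.3875 -0.1054  0.0225]
0.7 [550.  247.6] [0.5136 0.3427 0.0225]
cut 0.9 [94.5, 117.6] 64 132 97 139
cut 0.77 [553.3, 246.1] 520 582 225 263
cut 0.74 [10.1, 240.5] 0 22 218 260
[0.437, 0.108] [304.347  153.3017] [343.6629 194.131 ]
[0.441, 0.108] [304.4052 157.2874] [343.591  198.4153]
to [0.439, 0.108, 0.0105] 0 shift mm [191.4  -0.8 -43.9] turn [ 0.14 -0.05  0.02]
```

View pics/w6.png

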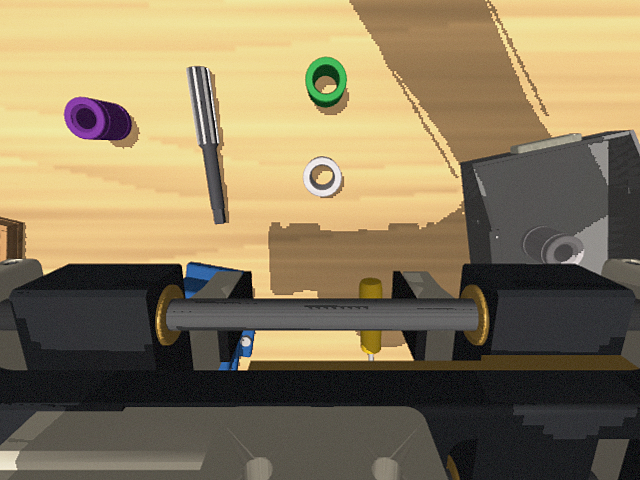

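Sleeve A stands upright in the bin, at (563,250). Sleeve B's ring spans columns 302–342 and rows 156–197, so it stands at about (0.440, 0.1065).

Emit:
{"method": "drive_tool", "body": {
  "plan": [
    [[0.01,-0.002,-0.03],[0,0,0],0.8],
    [[0.04,-0.002,-0.043],[0,0,0],0.8],
    [[0.08,-0.002,-0.043],[0,0,0],0.8],
    [[0.12,-0.002,-0.043],[0,0,0],0.8],
    [[0.155,-0.002,-0.043],[0,0,0],0.8],
    [[0.18,-0.002,-0.043],[0,0,0],0.8],
    [[0.191,-0.002,-0.043],[0,0,0],0.8],
    [[0.191,-0.002,-0.043],[0,0,0],0.8],
    [[0.191,-0.002,-0.043],[0,0,0],0.8]
  ]
}}

```text
clock: 15.08
tool_pos: [0.4396, 0.1074, 0.0103]
orientation: [-143.9, 89.8, -143.7]
force: [1.0, 0.3, 0.8]
opening: 0.0701
```

Emit:
{"method": "drive_tool", "body": {
  "plan": [
    [[0,0,0],[0,0,0],0],
    [[0,0,0],[0,0,0],0],
    [[0,0,0],[0,0,0],0],
    [[0,0,0],[0,0,0],0],
    [[0,0,0],[0,0,0],0],
    [[0,0,0],[0,0,0],0],
    [[0,0,0],[0,0,0],0],
    [[0,0,0],[0,0,0],0],
    [[0,0,0],[0,0,0],0]
  ]
}}

```text
clock: 15.83
tool_pos: [0.4399, 0.1075, 0.0107]
orientation: [-141.9, 89.9, -141.6]
force: [-1.6, 0.0, 6.0]
opening: 0.0359
```

Emit:
{"method": "drive_tool", "body": {
  "plan": [
    [[-0.04,0,0],[0,0,0],0],
    [[-0.08,0,0],[0,0,0],0],
    [[-0.12,0,0.02],[0,0,0],0],
    [[-0.16,-0.02,0.05],[0,0,0],0],
    [[-0.185,-0.05,0.08],[0,0,0],0],
    [[-0.185,-0.08,0.11],[0,0,0],0],
    [[-0.185,-0.1,0.14],[0,0,0],0],
    [[-0.185,-0.12,0.162],[0,0,0],0],
    [[-0.185,-0.1245,0.162],[0,0,0],0],
    [[-0.185,-0.1245,0.162],[0,0,0],0]
  ]
}}

```text
clock: 16.67
tool_pos: [0.6034, -0.0183, 0.1942]
orientation: [-153.1, 89.7, -153.1]
force: [-1.6, 0.7, -1.3]
opening: 0.0364
```

```bash
python3 - <<'E'
from h import *
o,R=st();print(o['tool_pos'],o['opening'],o['force'])
k=ctrl.get_calibration('wrist');im=ctrl.snapshot('wrist');T=o['tool_pos']
cv2.imwrite('pics/w7.png',cv2.resize(im[220:400,220:430],None,fx=3,fy=3))
ref=cv2.imread('pics/w5.png')
# shift of the held sleeve's lower rim against picture w5 (sleeve A in hand)
g=lambda i:cv2.cvtColor(i,cv2.COLOR_BGR2GRAY)
for r in((338,358,285,362),(330,362,280,366)):
    t=g(ref)[r[0]:r[1],r[2]:r[3]];s=g(im)[r[0]-10:r[1]+10,r[2]-10:r[3]+10]
    m=cv2.matchTemplate(s,t,cv2.TM_CCOEFF_NORMED);print(cv2.minMaxLoc(m))
rel([.6022,-.0182,.2],0)
E
```

```text
[ 0.6034 -0.0183  0.1942] 0.03635721731609625 [-1.5502  0.7359 -1.2534]
(-0.24034307897090912, 0.8914060592651367, (20, 20), (10, 13))
(-0.16238807141780853, 0.7435219883918762, (20, 20), (4, 10))
to [0.6022, -0.0182, 0.2] 0 shift mm [-5.6 -1.  -0.3] turn [ 0.08 -0.23  0.1 ]
```

View pics/w7.png

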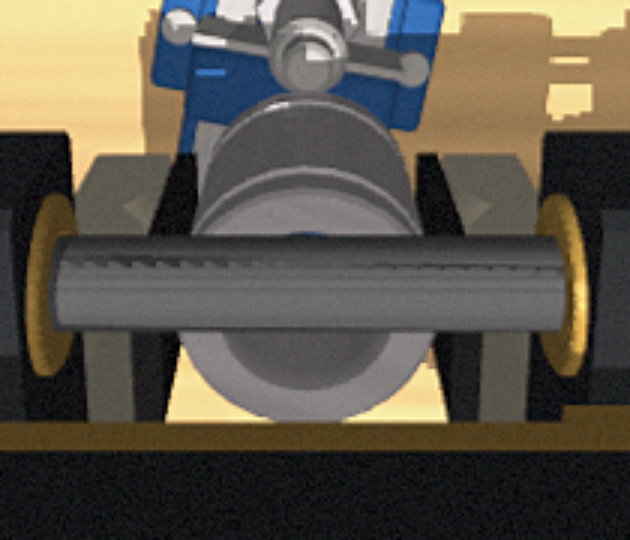

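Sleeve B's lower rim (row 360) and top edge (row 251) are about 2.5 px lower than sleeve A's were. B therefore sits about 1.2 mm further to +x in the hand, and I aim the TCP at x = 0.601.

Emit:
{"method": "drive_tool", "body": {
  "plan": [
    [[0.02,0,-0.0024],[0,0,0],0],
    [[0.045,0,-0.0024],[0,0,0],0],
    [[0.058,0,-0.0024],[0,0,0],0],
    [[0.062,0,-0.0024],[0,0,0],0],
    [[0.065,0,-0.0024],[0,0,0],0],
    [[0.068,0,-0.0024],[0,0,0],0],
    [[0.071,0,-0.0024],[0,0,0],0],
    [[0.073,0,-0.0024],[0,0,0],0],
    [[0.073,0,-0.0024],[0,0,0],0]
  ]
}}

```text
clock: 17.47
tool_pos: [0.5998, -0.0172, 0.1216]
orientation: [-156.3, 89.8, -156.2]
force: [-0.5, 0.2, -0.6]
opening: 0.0357
```

Emit:
{"method": "drive_tool", "body": {
  "plan": [
    [[0.002,0,0],[0,0,0],0],
    [[0.004,0,0],[0,0,0],0],
    [[0.006,0,0],[0,0,0],0],
    [[0.008,0,0],[0,0,0],0],
    [[0.008,0,0],[0,0,0],0]
  ]
}}

```text
clock: 17.88
tool_pos: [0.6, -0.0174, 0.1134]
orientation: [-151.9, 89.8, -151.9]
force: [1.9, -1.4, -1.2]
opening: 0.0359
```

Emit:
{"method": "drive_tool", "body": {
  "plan": [
    [[0.002,0,0],[0,0,0],0],
    [[0.004,0,0],[0,0,0],0],
    [[0.005,0,0],[0,0,0],0],
    [[0.005,0,0],[0,0,0],0]
  ]
}}

```text
clock: 18.22
tool_pos: [0.6, -0.0176, 0.1081]
orientation: [-150.6, 89.8, -150.5]
force: [1.3, -1.4, -2.1]
opening: 0.0363
```

Emit:
{"method": "drive_tool", "body": {
  "plan": [
    [[0.003,-0.0003,0.0005],[0,0,0],0],
    [[0.006,-0.0003,0.0005],[0,0,0],0],
    [[0.009,-0.0003,0.0005],[0,0,0],0],
    [[0.012,-0.0003,0.0005],[0,0,0],0],
    [[0.015,-0.0003,0.0005],[0,0,0],0],
    [[0.018,-0.0003,0.0005],[0,0,0],0],
    [[0.021,-0.0003,0.0005],[0,0,0],0],
    [[0.024,-0.0003,0.0005],[0,0,0],0],
    [[0.027,-0.0003,0.0005],[0,0,0],0],
    [[0.03,-0.0003,0.0005],[0,0,0],0],
    [[0.03,-0.0003,0.0005],[0,0,0],0]
  ]
}}

```text
clock: 19.13
tool_pos: [0.6, -0.0179, 0.0773]
orientation: [-154.9, 89.7, -154.8]
force: [0.9, 0.1, -0.5]
opening: 0.0358
```

Emit:
{"method": "drive_tool", "body": {
  "plan": [
    [[0.002,0,0],[0,0,0],0],
    [[0.004,0,0],[0,0,0],0],
    [[0.005,0,0],[0,0,0],0],
    [[0.006,0,0],[0,0,0],0],
    [[0.006,0,0],[0,0,0],0]
  ]
}}

```text
clock: 19.55
tool_pos: [0.6001, -0.0179, 0.0728]
orientation: [-148.9, 89.7, -148.8]
force: [-5.0, 1.6, 11.0]
opening: 0.036
```

It went fully home: the contact force is 11 N at TCP z 0.0728, against 0.0725 predicted. This sleeve passes, so I lift it off and take it to the tray.

Emit:
{"method": "drive_tool", "body": {
  "plan": [
    [[-0.003,0,0],[0,0,0],0],
    [[-0.01,0,0],[0,0,0],0],
    [[-0.02,0,0],[0,0,0],0],
    [[-0.035,0,0],[0,0,0],0],
    [[-0.055,0,0],[0,0,0],0],
    [[-0.085,0,0],[0,0,0],0],
    [[-0.115,0,0],[0,0,0],0],
    [[-0.13,-0.02,-0.01],[0,0,0],0],
    [[-0.13,-0.055,-0.02],[0,0,0],0],
    [[-0.13,-0.09,-0.03],[0,0,0],0],
    [[-0.13,-0.13,-0.04],[0,0,0],0],
    [[-0.13,-0.165,-0.05],[0,0,0],0],
    [[-0.13,-0.2,-0.06],[0,0,0],0],
    [[-0.13,-0.235,-0.07],[0,0,0],0],
    [[-0.13,-0.27,-0.08],[0,0,0],0],
    [[-0.13,-0.3,-0.093],[0,0,0],0],
    [[-0.13,-0.308,-0.093],[0,0,0],0],
    [[-0.13,-0.308,-0.093],[0,0,0],0]
  ]
}}

```text
clock: 21.05
tool_pos: [0.5073, -0.3281, 0.2043]
orientation: [-145.9, 89.7, -146.0]
force: [-0.1, -0.3, -0.8]
opening: 0.0363
```

```bash
python3 - <<'E'
from h import *
o,R=st();print(o['tool_pos'],o['opening'],o['force'])
ctrl.snapshot('scene');ctrl.snapshot('side')
for c in('scene','side'):
    for n,z in(('kit_tray',.006),('passed_1_mid',.0285)):
        for d in ctrl.landmark_of(c,n):print(c,n,round(d['confidence'],2),np.round(d['pixel'],1),atz(c,d['pixel'],z))
rel([.507,-.326,.018],0)
E
```

```text
[ 0.5073 -0.3281  0.2043] 0.03625258462085536 [-0.1457 -0.3404 -0.7741]
scene kit_tray 0.66 [209.8 351.9] [ 0.5525 -0.3386  0.006 ]
scene kit_tray 0.39 [267.1 234.5] [ 0.4225 -0.0098  0.006 ]
scene passed_1_mid 0.85 [240.5 349.3] [ 0.6118 -0.2911  0.0285]
scene passed_1_mid 0.28 [313.3 277.6] [ 0.6147 -0.0384  0.0285]
scene passed_1_mid 0.16 [179.1 297.3] [ 0.3997 -0.2948  0.0285]
side passed_1_mid 0.59 [378.4 373. ] [ 0.607  -0.2935  0.0285]
to [0.507, -0.326, 0.018] 0 shift mm [186.1  -0.8  -1. ] turn [ 0.19 -0.2   0.13]
```

Emit:
{"method": "drive_tool", "body": {
  "plan": [
    [[0.04,0,-0.001],[0,-0.2,0],0],
    [[0.08,0,-0.001],[0,-0.2,0],0],
    [[0.12,0,-0.001],[0,-0.2,0],0],
    [[0.15,0,-0.001],[0,-0.2,0],0],
    [[0.17,0,-0.001],[0,-0.2,0],0],
    [[0.18,0,-0.001],[0,-0.2,0],0],
    [[0.185,0,-0.001],[0,-0.2,0],0],
    [[0.187,0,-0.001],[0,-0.2,0],0],
    [[0.187,0,-0.001],[0,-0.2,0],0],
    [[0.187,0,-0.001],[0,-0.2,0],0]
  ]
}}

```text
clock: 22.18
tool_pos: [0.5081, -0.3254, 0.0186]
orientation: [-55.0, 89.8, -54.8]
force: [0.2, 0.4, -1.1]
opening: 0.0362
```

Emit:
{"method": "drive_tool", "body": {
  "plan": [
    [[0.0015,0,0],[0,0,0],0],
    [[0.0015,0,0],[0,0,0],0],
    [[0.0015,0,0],[0,0,0],0.6],
    [[0.0015,0,0],[0,0,0],0.6],
    [[0.0015,0,0],[0,0,0],0.6],
    [[0.0015,0,0],[0,0,0],0.6],
    [[0,0,0],[0,0,0],0.6],
    [[-0.02,0,0],[0,0,0],0.6],
    [[-0.05,0,0],[0,0,0],0.6],
    [[-0.09,0,0],[0,0,0],0.6],
    [[-0.13,0,0],[0,0,0],0.6],
    [[-0.17,0,0],[0,0,0],0.6],
    [[-0.2,0.03,0],[0,0,0],0.6],
    [[-0.2,0.07,0],[0,0,0],0.6],
    [[-0.2,0.11,0],[0,0,0],0.6],
    [[-0.2,0.15,0],[0,0,0],0.6],
    [[-0.2,0.15,0],[0,0,0],0.6]
  ]
}}

```text
clock: 23.6
tool_pos: [0.507, -0.1699, 0.2189]
orientation: [-25.2, 89.8, -24.8]
force: [-1.0, 0.3, -0.1]
opening: 0.0526
```

```bash
python3 - <<'E'
from h import *
o,R=st();print(o['clock'],o['tool_pos'],o['opening'],o['force'])
im=ctrl.snapshot('side')
for d in ctrl.landmark_of('side','passed_1_mid'):print(round(d['confidence'],2),np.round(d['pixel'],1),atz('side',d['pixel'],.0285))
cv2.imwrite('pics/end.png',cv2.resize(im[140:480,180:630],(800,604))[:600])
E
```

```text
23.6 [ 0.507  -0.1699  0.2189] 0.05264834789861796 [-1.014   0.3386 -0.111 ]
0.98 [376.8 370.2] [ 0.6062 -0.2873  0.0285]
```

View pics/end.png

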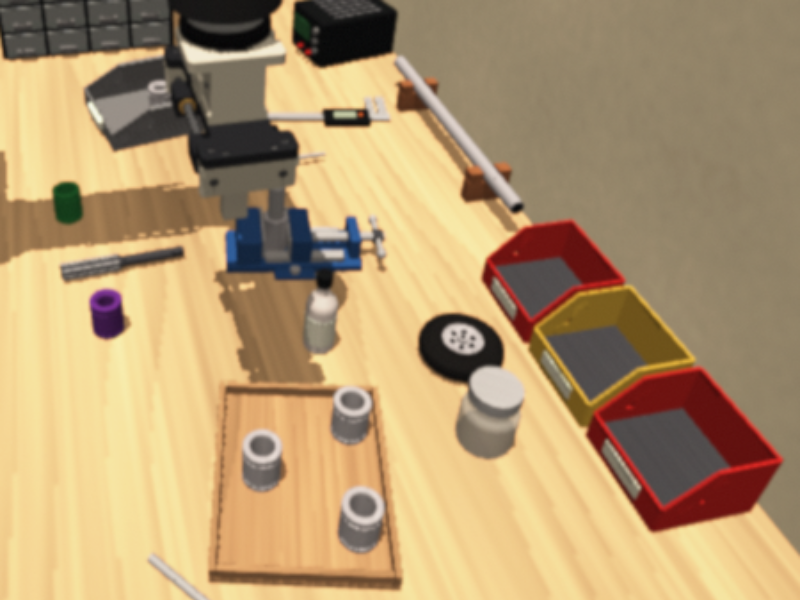

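The final view shows the passed sleeve upright in the free half of the tray at (262,460), with the two earlier ones untouched. The rework sleeve is upright in the bin at (160,95), the bystanders are in place, and the gripper is clear.

```bash
python3 -c "
from plant import ctrl
print(ctrl.close_job())"
```

```text
the job is handed in; nothing more can be done
None
```

Both sleeves were tried on the gauge and put away one after the other, and I handed the job in at about 23.6 s of the 70 s allowed.

- **First sleeve (right of the reamer, −y side):** undersize. It stopped on the pin's chamfer, its centre about 67 mm above the seat. Light sideways probing in x and y, with about 10 N downward, did not let it drop. It now stands upright in the grey rework bin.
- **Second sleeve (left of the reamer, +y side):** finished. It slid freely onto the seat and stopped with an 11 N contact, at the expected height to within 0.5 mm. It now stands upright in the free half of the kit tray.

**Last checks:** the final side picture shows both sleeves upright where they belong, and the gripper empty and clear. In that picture the two earlier passed sleeves, the green and purple look-alikes and the bystanders in view had not moved. The screwdriver was partly hidden behind the gripper, so I could not check it fully. The undersize sleeve dropped about 3 mm to the bin floor when released and stayed upright. No check failed or disagreed.

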